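Pack the race cars into the flight case in lane order

ROBOT

A 6-joint arm with a two-finger parallel gripper is mounted at the origin on the work surface; the furniture and walls round the work are solid. World frame = base frame: x ahead of the robot, y to its left, z up, the work surface at z = 0. Lengths are in mm, angles in rad, forces in N, time in s.
With the tool pointing down it reaches from about 375 to 900 mm from the base axis. Payload 3.1 kg.
Tool frame: the origin (TCP) lies at the very end of the fingers, on their centre line; the grasp point (between the pads) lies 19 mm behind it (grip_point_offset is the z of the grasp point in the tool frame, in mm); z points along the fingers, y is the line along which they close (so a half turn about z gives the same grasp; the last joint's range is limited). The gripper opens to 87 mm and grips with 3 to 60 N. Pads are 19 mm wide; open, the fingers measure 117 mm over their backs; the gripper's body (75 mm by 190 mm) begins 51 mm behind the grasp point.
Start: joints at [-1.399, 0.527, 1.433, -0, 1.181, -0.178], TCP at [214.802, -586.904, 222.548] pointing down, gripper open.
Joint ranges: [-3.08, 3.08], [-0.75, 2.2], [0.22, 2.44], [-1.43, 4.57], [0, 2.65], [-2.85, 2.85]. Speed limits (rad/s): [2.79, 2.79, 3.14, 3.14, 3.14, 3.14].

INTERFACE

Orientations are given as a rotation vector (axis times angle).
In Python, from plant import get_obs, capture, hand_in, grip_point_offset gives the robot as it stands.
- The arm moves only by the tool arm_command, never from a script. Its argument "steps" is a list of rows, each an object with "angular": the turn, a rotation vector about the world's x, y, z in degrees, a list of three; "travel": the shift along the world's x, y, z in m, a list of three; "grip": the opening, from -1 (shut) to 1 (fully open). A call has exactly 10 rows; each row is the pose to reach, as a shift and turn from the pose commanded when the call began; what a row does not reach only later rows make up. A row lasts 1/12 s, in which the tool goes at most 41.7 mm and 7.16 degrees, less where a joint would pass 70% of its speed; a pose out of reach is approached as far as the arm can. A call with a gripper value outside its range is refused whole. The fingers move at their own pace and stop on an object; the grip force is fixed at half the most. Time passes only in rows, so rows that repeat a pose let the fingers close, or fill a call up. It gives the time, the measured TCP pose, the force, the opening and the grip force at its end, in the units of the state.
- get_obs(): the state, without advancing time (a new reading comes with each control period).
- capture(name): name is "scene" or "top"; returns a dict with "image" (480x640x3 uint8, red, green, blue), "vertical_fov" (degrees; the focal length in pixels is half the picture's height over the tangent of half this angle, whatever the lens; pixels are square), "cx", "cy" (the principal point, pixels), "R" (3x3) and "t" (3): a world point X has camera coordinates R X + t. Camera axes: x right, y down, z forward; pixel columns grow to the right and rows downward; lengths in mm; the calibration is good to about 2 mm. A picture is of the moment at which its call begins. There is no depth.
- hand_in(): hands the job in; it is judged then, once.
The state is a dict: "t": time; "joints": joint angles; "joint_velocities": joint speeds; "effort": joint torques, N m; "tcp_pos": TCP position; "tool_rot": TCP orientation; "force": force on the tool from outside, world axes, zero at the start; "wrist_torque": the same for the moment, N m; "width": finger opening in mm; "finger_force": force on a finger pad.
Only numpy, scipy, OpenCV 4.12 (cv2) and the standard library are available. Lean on these libraries where they do the work, as an engineer would, in place of code of your own. Each camera call takes 0.05 s, during which the arm holds its last target. There are 200 camera calls.

TASK

Pack the three model race cars from the plywood pit rack into the flight case, keeping their left-to-right lane order as seen from the robot and starting at the case's left-hand bay: lift them one at a time and set each gently, straight and level, directly into its own bay, without parking it anywhere else on the way. Then seat the dark foam plug in the bay left over at the right, so that no car can hop the low ribs on the journey. Leave the grey container, the blue crate beside it and the striped guard block as they stand.

Things in the scene. Friction and masses are not known exactly. Their poses are not given: they have to be found in the camera images.
- green_car: Model race car, a boxy estate body, green with white stripes, no rear wing, 100 mm long, 50 mm wide where gripped, 49 mm high, rigid. Origin: on its centre line, 2 mm below the floor it stands on. Its y axis runs along its length, x across, z up; in the rack its length lies along the bay. Grip across the sides, fingertips 15 to 20 mm above that floor to clear the ribs.
- orange_car: Model race car, a low coupe with rear wing, orange and black, 101 mm long, 50 mm wide where gripped, 43 mm high, rigid. Origin: on its centre line, 2 mm below the floor it stands on. Its y axis runs along its length, x across, z up; in the rack its length lies along the bay. Grip across the sides, fingertips 15 to 20 mm above that floor to clear the ribs.
- white_car: Model race car, a low coupe with rear wing, white with red stripes, 109 mm long, 50 mm wide where gripped, 43 mm high, rigid. Origin: on its centre line, 2 mm below the floor it stands on. Its y axis runs along its length, x across, z up; in the rack its length lies along the bay. Grip across the sides, fingertips 15 to 20 mm above that floor to clear the ribs.
- plug: Loose rigid dark foam plug: base 110 (its x) x 62 (its y) x 20 mm high; on top a narrower grip ridge 70 (x) x 40 (y) x 22 mm, 42 mm high in all. Origin: centre of its underside, z up. Starts on the table to the right of the vice. Grip the ridge across its 40 mm, fingertips at least 22 mm above the underside.
- rack: Plywood pit rack, fixed, 142 x 264 mm, three bays side by side, a car in each. Origin: centre of its underside on the table; x away from the robot along the bays, y left across them (turned up to 0.1 rad). Bay centres at y = +84 (left), 0, -84 mm; bays 72 mm wide, 126 mm long; floor 8 mm above the table; wooden ribs and rim, 8 to 12 mm wide, rise 10 mm above the floor.
- case: Lower half of an aluminium-edged case, fixed, 138 x 338 mm, grey lining, four empty bays. Origin: centre of underside on the table; x away from the robot along the bays, y left (turned up to 0.1 rad). Bay centres y = +126 (left), +42, -42, -126 mm; bays 72 wide, 126 mm long; floor 10 mm above the table; ribs and rim rise 10 mm above it. May be nearer or farther than the rack.
- container: Bystander: grey model container, 140 x 58 x 46 mm, standing in front of the vice. Origin: centre of its underside.
- parts_crate: Bystander: small open blue crate of wheels, 42 x 54 x 36 mm, to the right of the grey container. Origin: centre of its underside.
- guard: Bystander: red and white guard block, 100 x 16 x 24 mm, lying to the right of the blue crate. Origin: centre of its underside.

How it is judged:
By the outcome, as a careful person would: the job done as asked, in the order asked, and still so for the second after the job is handed in, with the robot touching nothing.
It also fails if it takes over 104 s, if anything falls off the work surface, if the arm or the gripper's body presses on something with over 40 N, if the wrist force passes 120 N, or if a joint passes its speed limit or range.

## Working session

There is one attempt and no reset: what is moved stays moved. The work goes in short steps, Python scripts to look and compute and a tool call to move; the robot and the scene stay as the last step left them, time stands still between calls to the robot, and variables do not carry over. Pictures are saved under pics/ and viewed, at most 14 in all, crops included, and the job is handed in when it is done.

Besides the shell and the picture viewer there is one more tool, called after "Emit:" in YAML: its name, and indented under it one key for each argument. arm_command: Moves the arm, as the interface text tells. Its arguments: {"type":"object","properties":{"steps":{"type":"array","items":{"type":"object","properties":{"angular":{"type":"array","items":{"type":"number"}},"travel":{"type":"array","items":{"type":"number"}},"grip":{"type":"number"}}}}},"required":["steps"]}

```bash
mkdir -p pics; cat > h.py <<'E'
import numpy as np, cv2
from plant import get_obs, capture, hand_in, grip_point_offset
def snap(name,fn):
    c=capture(name); cv2.imwrite(f'pics/{fn}.png',c['image'][:,:,::-1]); np.save(f'pics/{fn}.npy',c,allow_pickle=True); return c
def load(fn): return np.load(f'pics/{fn}.npy',allow_pickle=True).item()
def K(c):
    f=240/np.tan(np.radians(c['vertical_fov'])/2); return np.array([[f,0,c['cx']],[0,f,c['cy']],[0,0,1]])
def P(c): return K(c)@np.c_[np.array(c['R']),np.array(c['t'])]
def proj(c,X):
    X=np.atleast_2d(np.array(X,float)); u=(P(c)@np.c_[X,np.ones(len(X))].T).T; return u[:,:2]/u[:,2:]
def onz(c,uv,z):
    R=np.array(c['R']);t=np.array(c['t']);C=-R.T@t
    d=np.linalg.solve(K(c)@R,np.c_[np.atleast_2d(uv),np.ones(len(np.atleast_2d(uv)))].T).T
    return C+d*((z-C[2])/d[:,2:])
def tri(c1,u1,c2,u2):
    X=cv2.triangulatePoints(P(c1),P(c2),np.array(u1,float).reshape(-1,2).T.copy(),np.array(u2,float).reshape(-1,2).T.copy()); return (X[:3]/X[3]).T
E
python3 - <<'E'
from h import *
for n in('scene','top'):
    c=snap(n,n+'0'); R=np.array(c['R']);print(n,c['vertical_fov'],c['cx'],c['cy'],-R.T@np.array(c['t']),R[2])
o=get_obs();print(o,grip_point_offset)
E
```

```text
scene 47.06161890112239 325.89072389485824 244.0745405589058 [-105.7406953   709.80305008  536.93070769] [ 0.52653273 -0.71382175 -0.46175946]
top 45.04438582913095 323.1406005966833 244.9597656322814 [ 419.44228115  -43.08049583 1264.96464625] [ 0.02966558 -0.00283509 -0.99955586]
{'t': 0.1, 'joints': array([-1.39849429e+00,  5.28375517e-01,  1.43375840e+00, -1.95298618e-05,
        1.18141171e+00, -1.78489607e-01]), 'joint_velocities': array([ 3.54427917e-05, -3.08483787e-03, -3.75323786e-03, -2.62907764e-04,
       -9.96778676e-04, -2.38176843e-03]), 'effort': array([-2.27865612e-04, -4.40986526e+01, -1.77150947e+01,  6.34016516e-02,
        5.34131681e-02, -4.30856971e-05]), 'tcp_pos': array([ 214.69016155, -586.2715585 ,  221.67308705]), 'tool_rot': array([-3.09146781e+00, -5.47872004e-01,  1.88668563e-05]), 'force': array([-0.7757469 ,  0.00781714, -0.47818584]), 'wrist_torque': array([0.04938764, 0.0018594 , 0.00698812]), 'finger_force': 0.0, 'width': 87.04640034220907} -18.700000000000003
```

View pics/scene0.png

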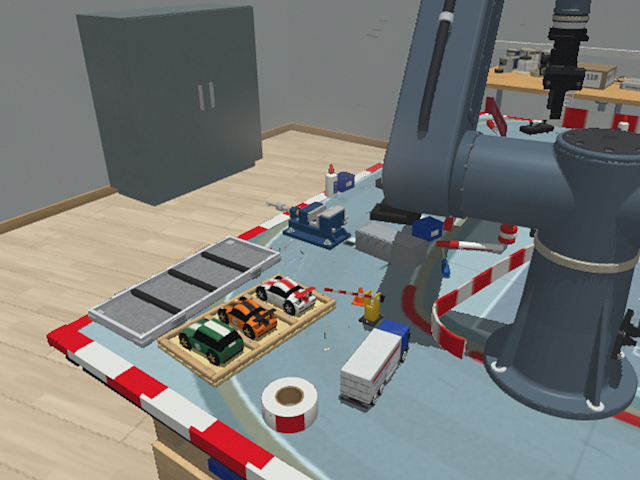

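View pics/top0.png

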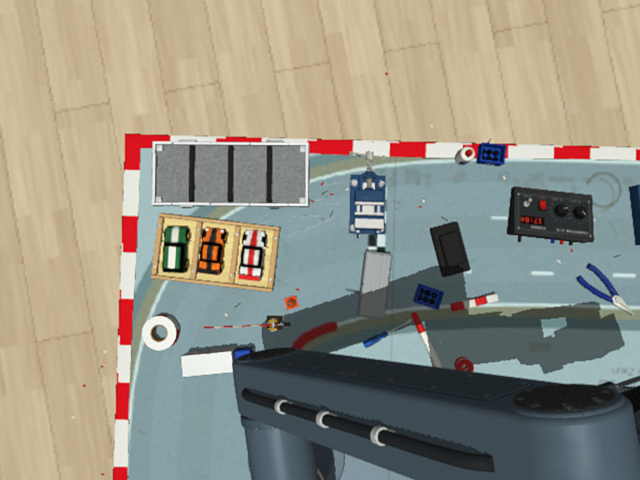

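The top view shows the rack (cars green, orange, white from left to right, px ~175, 212, 252 / 250), the case above it (153–308, 143–205) and the plug at about (449, 248). I'll zoom in on each.

```bash
python3 - <<'E'
import cv2
t=cv2.imread('pics/top0.png');s=cv2.imread('pics/scene0.png')
cv2.imwrite('pics/t1.png',cv2.resize(t[132:300,140:330],None,fx=3.5,fy=3.5,interpolation=cv2.INTER_CUBIC))
cv2.imwrite('pics/s1.png',cv2.resize(s[230:390,80:345],None,fx=3,fy=3,interpolation=cv2.INTER_CUBIC))
cv2.imwrite('pics/t2.png',cv2.resize(t[160:320,340:510],None,fx=3.5,fy=3.5,interpolation=cv2.INTER_CUBIC))
E
```

```text
(no output)
```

View pics/t1.png

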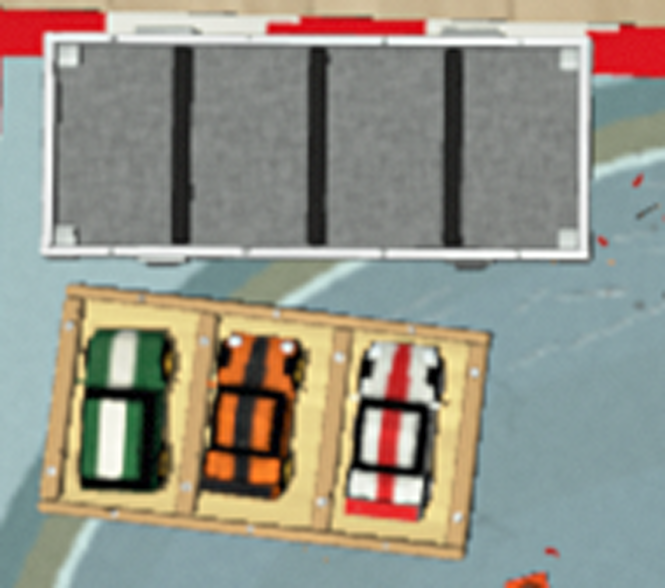

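View pics/s1.png

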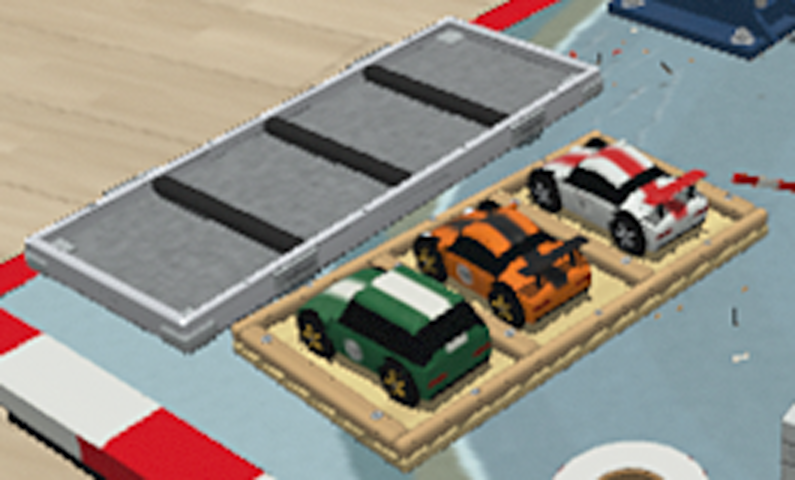

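View pics/t2.png

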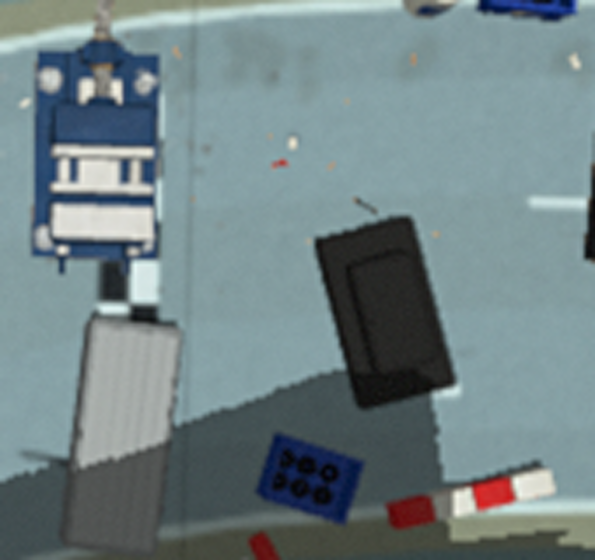

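Zoomed corners are clear: case (45,35),(591,38),(589,258),(43,255) and rack (70,287),(491,333),(464,555),(40,508) in t1. The same corners show in s1. The plug corners in t2 are (316,240),(411,216),(456,383),(360,408), but the arm hides the plug in the scene view. Next I'll triangulate.

```bash
cat >> h.py <<'E'
def up(p,s,ox,oy): return (np.array(p,float)+.5)/s-.5+[ox,oy]
def fit(model,meas):
    m=np.array(model,float);q=np.array(meas)[:,:2];mc=m.mean(0);qc=q.mean(0)
    H=(m-mc).T@(q-qc);a=np.arctan2(H[0,1]-H[1,0],H[0,0]+H[1,1]);R=np.array([[np.cos(a),-np.sin(a)],[np.sin(a),np.cos(a)]])
    o=qc-R@mc; r=q-(m@R.T+o); return o,a,r
E
python3 - <<'E'
from h import *
np.set_printoptions(precision=1,suppress=True)
t=load('top0');s=load('scene0')
T=lambda p:up(p,3.5,140,132);S=lambda p:up(p,3,80,230)
def rep(n,a,b,L,W,z):
    X=tri(t,T(a),s,S(b));print(n,'tri\n',X); m=[[L/2,W/2],[L/2,-W/2],[-L/2,-W/2],[-L/2,W/2]]
    for q,l in((X,'tri'),(onz(t,T(a),z),'top'),(onz(s,S(b),z),'scene')):
        o,an,r=fit(m,q);print(l,o,'yaw %.3f'%an,r.ravel())
rep('case',[(45,35),(591,38),(589,258),(43,255)],[(28,245),(447,20),(600,72),(185,322)],138,338,20)
rep('rack',[(70,287),(491,333),(464,555),(40,508)],[(235,335),(597,135),(768,212),(400,452)],142,264,18)
print('green roof',tri(t,T([(107,400),(133,400),(97,480),(125,480)]),s,S([(375,283),(408,267),(430,313),(468,295)])))
X=onz(t,up([(316,240),(411,216),(456,383),(360,408)],3.5,340,160),20)
m=[[55,31],[55,-31],[-55,-31],[-55,31]];print('plug',*fit(m,X))
for n,p in(('green',[(122,410)]),):pass
# car outlines on plane
print('green roof/back mid', onz(t,T([(123,331),(120,489)]),30))
print('orange', onz(t,T([(258,334),(240,494)]),30)); print('white',onz(t,T([(402,343),(382,517)]),30))
E
```

```text
case tri
 [[671.2 328.2  14.7]
 [679.1  -8.9  13.9]
 [541.4 -11.8  14.2]
 [534.6 324.5  18.9]]
tri [606.6 158. ] yaw 0.022 [-0.6 -0.3 -0.2  0.5  0.   0.7  0.8 -1. ]
top [605.9 157.6] yaw 0.019 [-0.9 -0.4 -0.9  0.5  0.8  1.   0.9 -1. ]
scene [600.  163.2] yaw 0.018 [-4.  -1.7 -1.2  4.3 -0.1  3.2  5.2 -5.7]
rack tri
 [[515.8 309.6   9.7]
 [493.5  47.8  10.9]
 [355.3  60.2  13. ]
 [378.7 323.3  11.5]]
tri [435.8 185.2] yaw -0.089 [-2.4 -0.8 -1.4  0.3  1.8  0.2  1.9  0.3]
top [436.1 184.3] yaw -0.088 [-3.  -2.  -1.8  1.   2.8  1.5  2.  -0.5]
scene [428.3 191.5] yaw -0.082 [-4.2 -1.5 -3.2  2.4  3.2 -0.1  4.2 -0.8]
green roof [[444.9 273.2  51. ]
 [443.4 255.8  51.6]
 [398.3 277.7  55.3]
 [396.3 258.8  55.8]]
plug [ 455.  -319.6] 0.27718987477833235 [[-1.3 -1.1]
 [-2.1  0.2]
 [ 1.6  0.9]
 [ 1.8  0. ]]
green roof/back mid [[488.4 271.   30. ]
 [392.1 269.8  30. ]]
orange [[488.6 188.7  30. ]
 [390.9 196.7  30. ]]
white [[485.2 100.7  30. ]
 [379.  110.   30. ]]
```

```bash
python3 - <<'E'
from h import *
np.set_printoptions(precision=1,suppress=True)
t=load('top0');s=load('scene0')
T=lambda p:up(p,3.5,140,132);S=lambda p:up(p,3,80,230)
def l(n,*pz):
    X=np.vstack([onz(t,T([p]),z) for p,z in pz]);d=X[0]-X[-1];print(n,X[:,:2].ravel(),'yaw %.3f'%np.arctan2(d[1],d[0]))
l('green roof',((118,400),57),((108,480),57)); l('green hood',((124,340),36),((121,382),38))
l('orange',((264,345),26),((246,420),51),((242,440),51)); l('white',((402,352),26),((390,440),51),((384,508),48))
print('car roof heights', tri(t,T([(247,420),(390,440)]),s,S([(497,218),(622,163)])))
# bays in case
a=.019;o=np.array([606,158])
for y in(126,42,-42,-126): print(o+y*np.array([-np.sin(a),np.cos(a)]))
E
```

```text
green roof [445.7 265.8 397.9 270.2] yaw -0.092
green hood [482.6 268.7 457.  269.2] yaw -0.019
orange [482.2 185.6 435.7 190.4 423.7 192.4] yaw -0.117
white [479.9 101.1 425.8 103.9 385.  106.7] yaw -0.059
car roof heights [[436.6 191.1  48.3]
 [425.2 104.3  43.2]]
[603.6 284. ]
[605.2 200. ]
[606.8 116. ]
[608.4  32. ]
```

Emit:
arm_command:
  steps:
    - {"travel":[0.04,0.01,0],"angular":[0,0,-3],"grip":0.5}
    - {"travel":[0.08,0.02,0],"angular":[0,0,-6],"grip":0.5}
    - {"travel":[0.12,0.035,0],"angular":[0,0,-9],"grip":0.5}
    - {"travel":[0.16,0.05,0],"angular":[0,0,-12],"grip":0.5}
    - {"travel":[0.19,0.075,0],"angular":[0,0,-15],"grip":0.5}
    - {"travel":[0.21,0.11,0],"angular":[0,0,-18],"grip":0.5}
    - {"travel":[0.22,0.15,0],"angular":[0,0,-21],"grip":0.5}
    - {"travel":[0.225,0.19,0],"angular":[0,0,-25],"grip":0.5}
    - {"travel":[0.225,0.23,0],"angular":[0,0,-25],"grip":0.5}
    - {"travel":[0.225,0.27,0],"angular":[0,0,-25],"grip":0.5}

```text
t: 0.93
tcp_pos: [439.7, -314.6, 222.0]
tool_rot: [-3.138, 0.134, 0.001]
force: [0.7, -0.4, -0.3]
width: 65.4
finger_force: 0.0
```

Emit:
arm_command:
  steps:
    - {"travel":[0,0.04,0],"angular":[0,0,0],"grip":0.5}
    - {"travel":[0,0.08,0],"angular":[0,0,0],"grip":0.5}
    - {"travel":[0,0.12,0],"angular":[0,0,0],"grip":0.5}
    - {"travel":[0,0.16,0],"angular":[0,0,0],"grip":0.5}
    - {"travel":[0,0.2,0],"angular":[0,0,0],"grip":0.5}
    - {"travel":[0,0.24,0],"angular":[0,0,0],"grip":0.5}
    - {"travel":[0,0.28,0],"angular":[0,0,0],"grip":0.5}
    - {"travel":[0,0.32,0],"angular":[0,0,0],"grip":0.5}
    - {"travel":[0,0.36,0],"angular":[0,0,0],"grip":0.5}
    - {"travel":[0,0.4,0],"angular":[0,0,0],"grip":0.5}

```text
t: 1.77
tcp_pos: [439.1, 85.0, 222.4]
tool_rot: [-3.139, 0.135, 0.001]
force: [0.9, -0.7, -0.1]
width: 65.0
finger_force: 0.0
```

Emit:
arm_command:
  steps:
    - {"travel":[0,0.04,0],"angular":[0,0,0],"grip":0.5}
    - {"travel":[0,0.08,0],"angular":[0,0,0],"grip":0.5}
    - {"travel":[0,0.12,-0.02],"angular":[0,0,0],"grip":0.5}
    - {"travel":[0.003,0.15,-0.05],"angular":[0,0,0],"grip":0.5}
    - {"travel":[0.003,0.17,-0.08],"angular":[0,0,0],"grip":0.5}
    - {"travel":[0.003,0.183,-0.11],"angular":[0,0,0],"grip":0.5}
    - {"travel":[0.003,0.183,-0.13],"angular":[0,0,0],"grip":0.5}
    - {"travel":[0.003,0.183,-0.14],"angular":[0,0,0],"grip":0.5}
    - {"travel":[0.003,0.183,-0.14],"angular":[0,0,0],"grip":0.5}
    - {"travel":[0.003,0.183,-0.14],"angular":[0,0,0],"grip":0.5}

```text
t: 2.6
tcp_pos: [442.8, 265.7, 82.5]
tool_rot: [3.138, -0.135, -0.001]
force: [0.4, -0.3, 0.2]
width: 65.5
finger_force: 0.0
```

```bash
python3 - <<'E'
from h import *
t=snap('top','top1');s=snap('scene','scene1');o=get_obs();print(o['tcp_pos'],o['tool_rot'],proj(t,[o['tcp_pos']]),proj(s,[o['tcp_pos']]))
u=lambda i,f:cv2.resize(i[:,:,::-1],None,fx=f,fy=f,interpolation=cv2.INTER_CUBIC)
a=u(t['image'][150:300,130:290],2.5);b=u(s['image'][230:380,80:240],2.5)
cv2.imwrite('pics/m1.png',np.hstack([a,b]))
cv2.imwrite('pics/p1.png',np.hstack([u(s['image'][150:300,340:500],2.5)]))
E
```

```text
[443.97205654 265.94053896  83.81881791] [-3.13770832  0.13585037 -0.00389004] [[169.90828274 246.39741737]] [[205.55110049 303.56297619]]
```

View pics/m1.png

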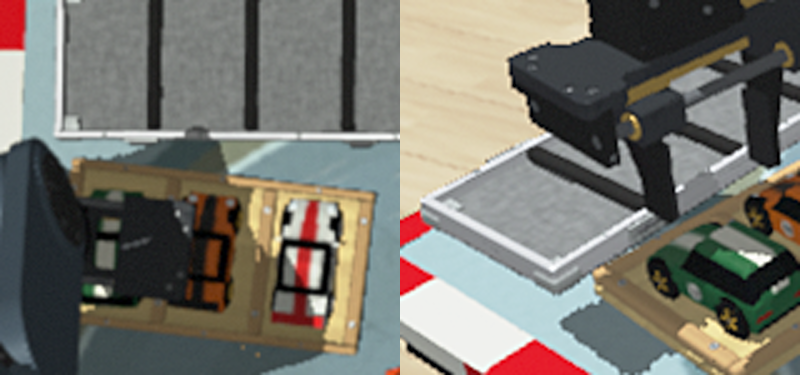

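View pics/scene1.png

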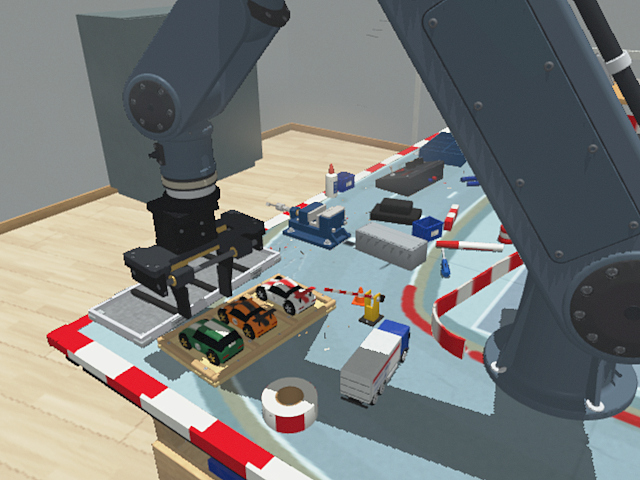

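In m1 (right panel) the fingertips sit at about scene px (190,316) and (227,295), midpoint (208.6,305.6). The projected TCP is (205.6,303.6), so the scene camera is biased by about (+3,+2) px. The plug is visible in scene1 at about (395,210), so I'll zoom there and redo the triangulation with the correction.

View pics/p1.png

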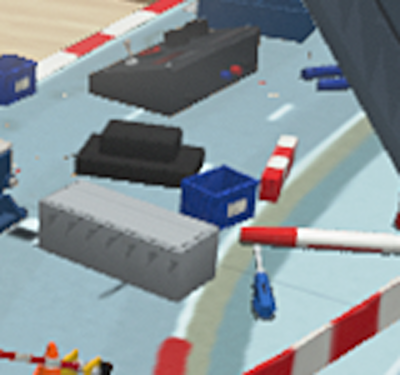

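```bash
python3 - <<'E'
from h import *
np.set_printoptions(precision=1,suppress=True)
t=load('top0');s=load('scene0')
T=lambda p:up(p,3.5,140,132);S=lambda p:up(p,3,80,230)-[3,2]
def rep(n,a,b,L,W,z):
    X=tri(t,T(a),s,S(b));print(n,X[:,2]); m=[[L/2,W/2],[L/2,-W/2],[-L/2,-W/2],[-L/2,W/2]]
    for q,l in((X,'tri'),(onz(t,T(a),z),'top'),(onz(s,S(b),z),'scene')):
        o,an,r=fit(m,q);print(l,o,'yaw %.3f'%an,r.ravel())
rep('case',[(45,35),(591,38),(589,258),(43,255)],[(28,245),(447,20),(600,72),(185,322)],138,338,20)
rep('rack',[(70,287),(491,333),(464,555),(40,508)],[(235,335),(597,135),(768,212),(400,452)],142,264,18)
print('green roof',tri(t,T([(107,400),(133,400),(97,480),(125,480)]),s,S([(375,283),(408,267),(430,313),(468,295)])))
print('roofs', tri(t,T([(247,420),(390,440)]),s,S([(497,218),(622,163)])))
E
```

```text
case [18.2 18.8 18.7 22.2]
tri [608.  159.4] yaw 0.024 [-0.8 -0.7 -0.4  1.   0.3  1.2  1.  -1.4]
top [605.9 157.6] yaw 0.019 [-0.9 -0.4 -0.9  0.5  0.8  1.   0.9 -1. ]
scene [609.9 161.5] yaw 0.024 [-3.5 -0.9 -0.1  2.5 -0.7  2.4  4.3 -4.1]
rack [13.  15.1 16.9 14.4]
tri [437.6 186.2] yaw -0.087 [-2.6 -1.1 -1.5  0.7  2.   0.4  2.   0. ]
top [436.1 184.3] yaw -0.088 [-3.  -2.  -1.8  1.   2.8  1.5  2.  -0.5]
scene [436.1 190.2] yaw -0.078 [-3.6 -1.  -2.3  1.2  2.5 -0.5  3.4  0.4]
green roof [[446.5 274.   54.1]
 [445.  256.6  54.7]
 [399.9 278.4  58.3]
 [398.  259.5  58.8]]
roofs [[438.4 192.   51.7]
 [427.2 105.4  46.9]]
```

Corrected triangulation gives case rim about 19–20 mm, rack rim about 15–17, green roof about 57 and coupe roofs about 47–52, all as expected. In p1 the plug's base corners are visible at (78,160), (190,183) and (205,150), with the ridge upright. Next I'll grasp green.

Emit:
arm_command:
  steps:
    - {"travel":[0,0.002,-0.02],"angular":[0,0,0],"grip":0.5}
    - {"travel":[0,0.002,-0.04],"angular":[0,0,0],"grip":0.5}
    - {"travel":[0,0.002,-0.053],"angular":[0,0,0],"grip":0.5}
    - {"travel":[0,0.002,-0.057],"angular":[0,0,0],"grip":0.5}
    - {"travel":[0,0.002,-0.057],"angular":[0,0,0],"grip":0.5}
    - {"travel":[0,0.002,-0.057],"angular":[0,0,0],"grip":0.3}
    - {"travel":[0,0.002,-0.057],"angular":[0,0,0],"grip":0.2}
    - {"travel":[0,0.002,-0.057],"angular":[0,0,0],"grip":0.1}
    - {"travel":[0,0.002,-0.057],"angular":[0,0,0],"grip":-0.1}
    - {"travel":[0,0.002,-0.057],"angular":[0,0,0],"grip":-0.3}

```text
t: 3.53
tcp_pos: [443.6, 268.4, 26.4]
tool_rot: [-3.138, 0.134, -0.003]
force: [0.3, -0.7, 3.5]
width: 46.6
finger_force: 29.9
```

Emit:
arm_command:
  steps:
    - {"travel":[0,0,0.01],"angular":[0,0,0],"grip":-0.3}
    - {"travel":[0,0,0.025],"angular":[0,0,0],"grip":-0.3}
    - {"travel":[0,0,0.045],"angular":[0,0,0],"grip":-0.3}
    - {"travel":[0,0,0.06],"angular":[0,0,0],"grip":-0.3}
    - {"travel":[0.02,0.002,0.065],"angular":[0,0,1],"grip":-0.3}
    - {"travel":[0.05,0.005,0.065],"angular":[0,0,2],"grip":-0.3}
    - {"travel":[0.08,0.009,0.065],"angular":[0,0,3],"grip":-0.3}
    - {"travel":[0.11,0.012,0.065],"angular":[0,0,4.5],"grip":-0.3}
    - {"travel":[0.14,0.015,0.065],"angular":[0,0,6.2],"grip":-0.3}
    - {"travel":[0.162,0.017,0.065],"angular":[0,0,6.2],"grip":-0.3}

```text
t: 4.37
tcp_pos: [607.4, 285.3, 91.4]
tool_rot: [-3.141, -0.037, -0.003]
force: [0.5, -0.2, -1.0]
width: 46.5
finger_force: 29.9
```

```bash
cat > look.py <<'E'
import sys
from h import *
n=sys.argv[1]; t=snap('top','t_'+n);s=snap('scene','s_'+n);o=get_obs();print(o['t'],o['tcp_pos'],o['tool_rot'],o['width'],o['force'],proj(s,[o['tcp_pos']]))
x,y,w,h=map(int,sys.argv[2].split(',')); x2,y2=map(int,sys.argv[3].split(','))
f=400/w; u=lambda i:cv2.resize(i[:,:,::-1],None,fx=f,fy=f,interpolation=cv2.INTER_CUBIC)
cv2.imwrite(f'pics/m_{n}.png',np.hstack([u(t['image'][y:y+h,x:x+w]),u(s['image'][y2:y2+h,x2:x2+w])]))
E
python3 look.py a 130,130,160,180 80,210
```

```text
4.4667 [609.41571999 285.14918195  91.46085408] [-3.14013112 -0.03332064 -0.00923721] 46.63629223637056 [-0.24517819 -0.81222554 -0.7207122 ] [[124.80192195 271.7349992 ]]
```

View pics/m_a.png

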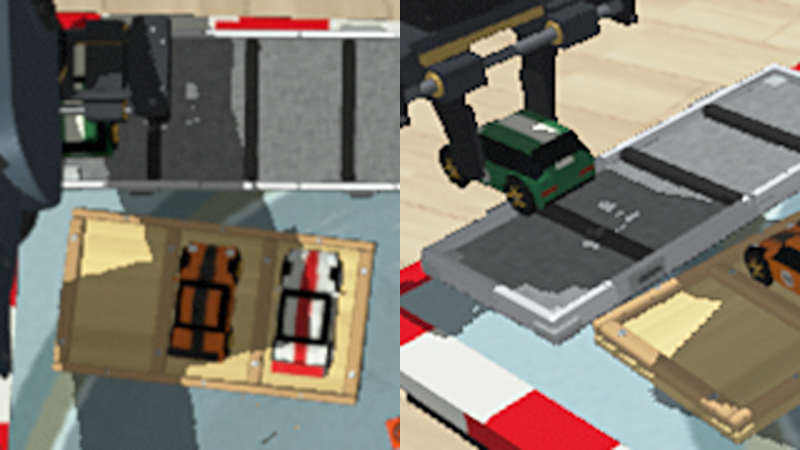

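m_a shows green held level and centred, over the left bay (top panel ~(100,130), scene ~(530,160)). I'll lower it.

Emit:
arm_command:
  steps:
    - {"travel":[0,0,-0.015],"angular":[0,0,0],"grip":-0.3}
    - {"travel":[0,0,-0.03],"angular":[0,0,0],"grip":-0.3}
    - {"travel":[0,0,-0.043],"angular":[0,0,0],"grip":-0.3}
    - {"travel":[0,0,-0.053],"angular":[0,0,0],"grip":-0.3}
    - {"travel":[0,0,-0.058],"angular":[0,0,0],"grip":-0.3}
    - {"travel":[0,0,-0.06],"angular":[0,0,0],"grip":-0.3}
    - {"travel":[0,0,-0.061],"angular":[0,0,0],"grip":-0.3}
    - {"travel":[0,0,-0.062],"angular":[0,0,0],"grip":-0.3}
    - {"travel":[0,0,-0.062],"angular":[0,0,0],"grip":-0.3}
    - {"travel":[0,0,-0.062],"angular":[0,0,0],"grip":-0.3}

```text
t: 5.3
tcp_pos: [605.3, 285.2, 29.2]
tool_rot: [-3.141, -0.036, -0.002]
force: [0.0, -0.2, -0.7]
width: 46.4
finger_force: 29.9
```

Emit:
arm_command:
  steps:
    - {"travel":[0,0,-0.0003],"angular":[0,0,0],"grip":-0.3}
    - {"travel":[0,0,-0.0006],"angular":[0,0,0],"grip":-0.3}
    - {"travel":[0,0,-0.0009],"angular":[0,0,0],"grip":-0.3}
    - {"travel":[0,0,-0.001],"angular":[0,0,0],"grip":-0.3}
    - {"travel":[0,0,-0.001],"angular":[0,0,0],"grip":-0.3}
    - {"travel":[0,0,-0.001],"angular":[0,0,0],"grip":-0.3}
    - {"travel":[0,0,-0.001],"angular":[0,0,0],"grip":-0.3}
    - {"travel":[0,0,-0.001],"angular":[0,0,0],"grip":-0.3}
    - {"travel":[0,0,-0.001],"angular":[0,0,0],"grip":-0.3}
    - {"travel":[0,0,-0.001],"angular":[0,0,0],"grip":-0.3}

```text
t: 6.13
tcp_pos: [605.2, 285.2, 28.4]
tool_rot: [-3.141, -0.036, -0.002]
force: [-1.5, -0.5, 5.2]
width: 46.6
finger_force: 29.9
```

Contact at 5 N. Releasing and rising.

Emit:
arm_command:
  steps:
    - {"travel":[0,0,0],"angular":[0,0,0],"grip":0.1}
    - {"travel":[0,0,0],"angular":[0,0,0],"grip":0.2}
    - {"travel":[0,0,0],"angular":[0,0,0],"grip":0.3}
    - {"travel":[0,0,0],"angular":[0,0,0],"grip":0.45}
    - {"travel":[0,0,0],"angular":[0,0,0],"grip":0.45}
    - {"travel":[0,0,0],"angular":[0,0,0],"grip":0.45}
    - {"travel":[0,0,0.01],"angular":[0,0,0],"grip":0.45}
    - {"travel":[0,0,0.025],"angular":[0,0,0],"grip":0.45}
    - {"travel":[0,0,0.045],"angular":[0,0,0],"grip":0.45}
    - {"travel":[0,0,0.07],"angular":[0,0,0],"grip":0.45}

```text
t: 6.97
tcp_pos: [603.7, 284.8, 97.4]
tool_rot: [3.141, 0.036, -0.005]
force: [0.1, -0.4, -0.5]
width: 63.0
finger_force: 0.0
```

Emit:
arm_command:
  steps:
    - {"travel":[-0.03,-0.017,0.005],"angular":[0,0,-1.5],"grip":0.5}
    - {"travel":[-0.06,-0.035,0.005],"angular":[0,0,-3],"grip":0.5}
    - {"travel":[-0.09,-0.052,0.005],"angular":[0,0,-4.5],"grip":0.5}
    - {"travel":[-0.12,-0.07,0.005],"angular":[0,0,-5.5],"grip":0.5}
    - {"travel":[-0.145,-0.083,0.005],"angular":[0,0,-6.7],"grip":0.5}
    - {"travel":[-0.16,-0.092,0],"angular":[0,0,-6.7],"grip":0.5}
    - {"travel":[-0.165,-0.095,-0.01],"angular":[0,0,-6.7],"grip":0.5}
    - {"travel":[-0.165,-0.095,-0.02],"angular":[0,0,-6.7],"grip":0.5}
    - {"travel":[-0.165,-0.095,-0.02],"angular":[0,0,-6.7],"grip":0.5}
    - {"travel":[-0.165,-0.095,-0.02],"angular":[0,0,-6.7],"grip":0.5}

```text
t: 7.8
tcp_pos: [440.2, 190.1, 77.9]
tool_rot: [-3.138, 0.148, -0.001]
force: [0.6, -0.3, 0.5]
width: 65.0
finger_force: 0.0
```

```bash
python3 look.py b 130,130,160,180 100,210
```

```text
7.9 [440.7823833  190.35528315  78.20340221] [-3.13774185e+00  1.47653297e-01 -2.71970789e-03] 65.5663346507682 [-0.1569732  0.0050779 -0.9201691] [[243.03681314 285.44431432]]
```

View pics/m_b.png

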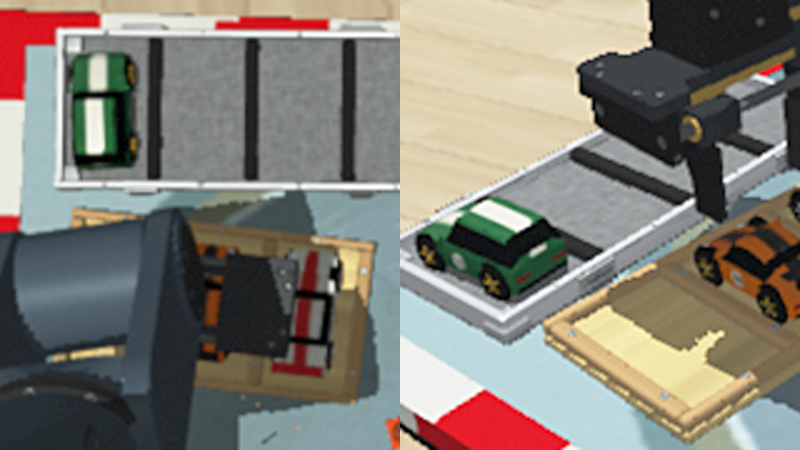

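m_b shows green level in the left bay (top ~(103,108)), and the gripper straddling orange (scene finger ~(710,200), car ~(780,260)). Descend and grip.

Emit:
arm_command:
  steps:
    - {"travel":[0,0,-0.02],"angular":[0,0,0],"grip":0.5}
    - {"travel":[0,0,-0.038],"angular":[0,0,0],"grip":0.5}
    - {"travel":[0,0,-0.048],"angular":[0,0,0],"grip":0.5}
    - {"travel":[0,0,-0.052],"angular":[0,0,0],"grip":0.5}
    - {"travel":[0,0,-0.052],"angular":[0,0,0],"grip":0.5}
    - {"travel":[0,0,-0.052],"angular":[0,0,0],"grip":0.3}
    - {"travel":[0,0,-0.052],"angular":[0,0,0],"grip":0.2}
    - {"travel":[0,0,-0.052],"angular":[0,0,0],"grip":0.1}
    - {"travel":[0,0,-0.052],"angular":[0,0,0],"grip":-0.1}
    - {"travel":[0,0,-0.052],"angular":[0,0,0],"grip":-0.3}

```text
t: 8.73
tcp_pos: [440.3, 190.2, 26.1]
tool_rot: [-3.138, 0.148, -0.002]
force: [0.4, 0.1, 1.3]
width: 46.2
finger_force: 29.9
```

Emit:
arm_command:
  steps:
    - {"travel":[0,0,0.01],"angular":[0,0,0],"grip":-0.3}
    - {"travel":[0,0,0.025],"angular":[0,0,0],"grip":-0.3}
    - {"travel":[0,0,0.045],"angular":[0,0,0],"grip":-0.3}
    - {"travel":[0,0,0.06],"angular":[0,0,0],"grip":-0.3}
    - {"travel":[0.02,0.001,0.065],"angular":[0,0,1],"grip":-0.3}
    - {"travel":[0.05,0.003,0.065],"angular":[0,0,2],"grip":-0.3}
    - {"travel":[0.08,0.005,0.065],"angular":[0,0,3],"grip":-0.3}
    - {"travel":[0.11,0.007,0.065],"angular":[0,0,4.5],"grip":-0.3}
    - {"travel":[0.14,0.009,0.065],"angular":[0,0,6.7],"grip":-0.3}
    - {"travel":[0.166,0.011,0.065],"angular":[0,0,6.7],"grip":-0.3}

```text
t: 9.57
tcp_pos: [607.6, 201.1, 91.5]
tool_rot: [-3.141, -0.037, -0.002]
force: [0.9, 0.5, -2.0]
width: 46.1
finger_force: 29.8
```

Emit:
arm_command:
  steps:
    - {"travel":[0,0,0],"angular":[0,0,0],"grip":-0.3}
    - {"travel":[0,0,-0.015],"angular":[0,0,0],"grip":-0.3}
    - {"travel":[0,0,-0.03],"angular":[0,0,0],"grip":-0.3}
    - {"travel":[0,0,-0.043],"angular":[0,0,0],"grip":-0.3}
    - {"travel":[0,0,-0.053],"angular":[0,0,0],"grip":-0.3}
    - {"travel":[0,0,-0.058],"angular":[0,0,0],"grip":-0.3}
    - {"travel":[0,0,-0.06],"angular":[0,0,0],"grip":-0.3}
    - {"travel":[0,0,-0.061],"angular":[0,0,0],"grip":-0.3}
    - {"travel":[0,0,-0.062],"angular":[0,0,0],"grip":-0.3}
    - {"travel":[0,0,-0.062],"angular":[0,0,0],"grip":-0.3}

```text
t: 10.4
tcp_pos: [606.2, 201.2, 29.1]
tool_rot: [-3.141, -0.036, -0.002]
force: [0.8, -0.5, -1.1]
width: 45.8
finger_force: 29.8
```

Emit:
arm_command:
  steps:
    - {"travel":[0,0,-0.0003],"angular":[0,0,0],"grip":-0.3}
    - {"travel":[0,0,-0.0006],"angular":[0,0,0],"grip":-0.3}
    - {"travel":[0,0,-0.0009],"angular":[0,0,0],"grip":-0.3}
    - {"travel":[0,0,-0.001],"angular":[0,0,0],"grip":-0.3}
    - {"travel":[0,0,-0.001],"angular":[0,0,0],"grip":-0.3}
    - {"travel":[0,0,-0.001],"angular":[0,0,0],"grip":-0.3}
    - {"travel":[0,0,-0.001],"angular":[0,0,0],"grip":-0.3}
    - {"travel":[0,0,-0.001],"angular":[0,0,0],"grip":-0.3}
    - {"travel":[0,0,-0.001],"angular":[0,0,0],"grip":-0.3}
    - {"travel":[0,0,-0.001],"angular":[0,0,0],"grip":-0.3}

```text
t: 11.23
tcp_pos: [606.2, 201.2, 28.0]
tool_rot: [-3.141, -0.036, -0.002]
force: [-0.2, 0.1, 4.6]
width: 46.0
finger_force: 30.1
```

Contact. Release, rise, then go above white (target 430,104; yaw ≈ −0.08).

Emit:
arm_command:
  steps:
    - {"travel":[0,0,0],"angular":[0,0,0],"grip":0.1}
    - {"travel":[0,0,0],"angular":[0,0,0],"grip":0.2}
    - {"travel":[0,0,0],"angular":[0,0,0],"grip":0.3}
    - {"travel":[0,0,0],"angular":[0,0,0],"grip":0.45}
    - {"travel":[0,0,0],"angular":[0,0,0],"grip":0.45}
    - {"travel":[0,0,0],"angular":[0,0,0],"grip":0.45}
    - {"travel":[0,0,0.01],"angular":[0,0,0],"grip":0.45}
    - {"travel":[0,0,0.025],"angular":[0,0,0],"grip":0.45}
    - {"travel":[0,0,0.045],"angular":[0,0,0],"grip":0.45}
    - {"travel":[0,0,0.07],"angular":[0,0,0],"grip":0.45}

```text
t: 12.07
tcp_pos: [604.7, 200.9, 97.5]
tool_rot: [3.141, 0.036, -0.005]
force: [-0.2, -0.3, 0.7]
width: 62.9
finger_force: 0.0
```

Emit:
arm_command:
  steps:
    - {"travel":[-0.03,-0.017,0.005],"angular":[0,0,-1.5],"grip":0.5}
    - {"travel":[-0.06,-0.033,0.005],"angular":[0,0,-3],"grip":0.5}
    - {"travel":[-0.09,-0.05,0.005],"angular":[0,0,-4.5],"grip":0.5}
    - {"travel":[-0.12,-0.067,0.005],"angular":[0,0,-5.5],"grip":0.5}
    - {"travel":[-0.145,-0.08,0.005],"angular":[0,0,-6],"grip":0.5}
    - {"travel":[-0.165,-0.09,0],"angular":[0,0,-6],"grip":0.5}
    - {"travel":[-0.174,-0.096,-0.01],"angular":[0,0,-6],"grip":0.5}
    - {"travel":[-0.174,-0.096,-0.02],"angular":[0,0,-6],"grip":0.5}
    - {"travel":[-0.174,-0.096,-0.02],"angular":[0,0,-6],"grip":0.5}
    - {"travel":[-0.174,-0.096,-0.02],"angular":[0,0,-6],"grip":0.5}

```text
t: 12.9
tcp_pos: [432.3, 105.0, 77.9]
tool_rot: [-3.139, 0.129, -0.001]
force: [0.7, -0.7, -0.9]
width: 65.5
finger_force: 0.0
```

```bash
python3 look.py c 130,130,160,180 110,210
```

```text
13.0 [432.97337226 105.21503981  78.17456722] [-3.13887793e+00  1.28431831e-01 -3.09917923e-03] 65.56877213827829 [ 0.41791464 -0.38073741 -0.69013203] [[281.71404582 265.0669448 ]]
```

View pics/m_c.png

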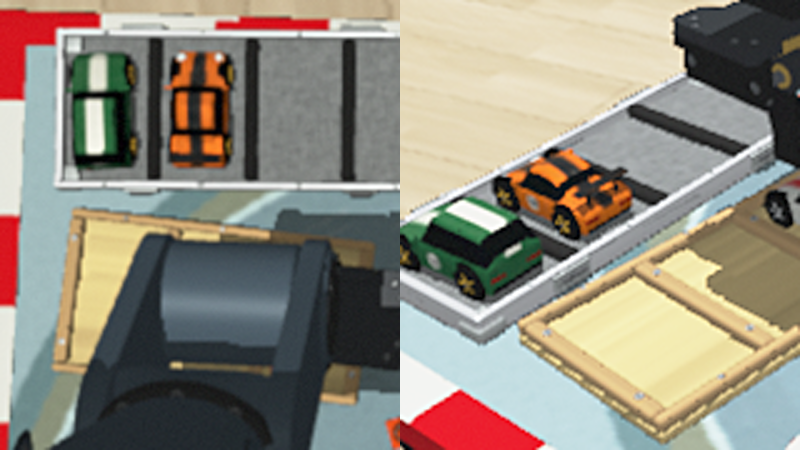

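m_c shows green and orange straight in bays 1 and 2 (top ~(103,108) and (200,108)). Now white: descend and grip.

Emit:
arm_command:
  steps:
    - {"travel":[0,0,-0.02],"angular":[0,0,0],"grip":0.5}
    - {"travel":[0,0,-0.038],"angular":[0,0,0],"grip":0.5}
    - {"travel":[0,0,-0.048],"angular":[0,0,0],"grip":0.5}
    - {"travel":[0,0,-0.052],"angular":[0,0,0],"grip":0.5}
    - {"travel":[0,0,-0.052],"angular":[0,0,0],"grip":0.5}
    - {"travel":[0,0,-0.052],"angular":[0,0,0],"grip":0.3}
    - {"travel":[0,0,-0.052],"angular":[0,0,0],"grip":0.2}
    - {"travel":[0,0,-0.052],"angular":[0,0,0],"grip":0.1}
    - {"travel":[0,0,-0.052],"angular":[0,0,0],"grip":-0.1}
    - {"travel":[0,0,-0.052],"angular":[0,0,0],"grip":-0.3}

```text
t: 13.83
tcp_pos: [432.3, 105.1, 26.1]
tool_rot: [-3.139, 0.129, -0.002]
force: [-0.1, 0.1, 2.8]
width: 46.0
finger_force: 29.9
```

Emit:
arm_command:
  steps:
    - {"travel":[0,0,0.01],"angular":[0,0,0],"grip":-0.3}
    - {"travel":[0,0,0.025],"angular":[0,0,0],"grip":-0.3}
    - {"travel":[0,0,0.045],"angular":[0,0,0],"grip":-0.3}
    - {"travel":[0,0,0.06],"angular":[0,0,0],"grip":-0.3}
    - {"travel":[0.02,0.001,0.065],"angular":[0,0,1],"grip":-0.3}
    - {"travel":[0.055,0.003,0.065],"angular":[0,0,2],"grip":-0.3}
    - {"travel":[0.09,0.005,0.065],"angular":[0,0,3],"grip":-0.3}
    - {"travel":[0.12,0.007,0.065],"angular":[0,0,4.5],"grip":-0.3}
    - {"travel":[0.15,0.009,0.065],"angular":[0,0,6],"grip":-0.3}
    - {"travel":[0.175,0.012,0.065],"angular":[0,0,6],"grip":-0.3}

```text
t: 14.67
tcp_pos: [608.9, 116.9, 90.8]
tool_rot: [3.141, 0.036, 0.002]
force: [0.3, -0.2, -1.3]
width: 46.2
finger_force: 29.8
```

```bash
python3 look.py d 130,130,160,180 120,190
```

```text
14.7667 [612.17367194 117.01944182  91.05893624] [-3.14131823 -0.03497215 -0.01175619] 46.037057051501286 [ 0.20115808 -0.57728286 -0.97642045] [[202.16602398 233.4652597 ]]
```

View pics/m_d.png

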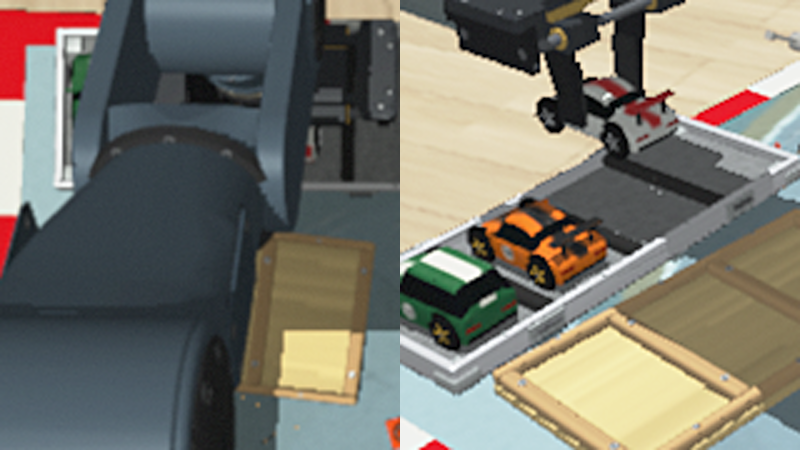

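m_d shows white held level above bay 3 (scene ~(610,115)). Lower it.

Emit:
arm_command:
  steps:
    - {"travel":[0,0,0],"angular":[0,0,0],"grip":-0.3}
    - {"travel":[0,0,-0.015],"angular":[0,0,0],"grip":-0.3}
    - {"travel":[0,0,-0.03],"angular":[0,0,0],"grip":-0.3}
    - {"travel":[0,0,-0.043],"angular":[0,0,0],"grip":-0.3}
    - {"travel":[0,0,-0.053],"angular":[0,0,0],"grip":-0.3}
    - {"travel":[0,0,-0.058],"angular":[0,0,0],"grip":-0.3}
    - {"travel":[0,0,-0.06],"angular":[0,0,0],"grip":-0.3}
    - {"travel":[0,0,-0.061],"angular":[0,0,0],"grip":-0.3}
    - {"travel":[0,0,-0.062],"angular":[0,0,0],"grip":-0.3}
    - {"travel":[0,0,-0.062],"angular":[0,0,0],"grip":-0.3}

```text
t: 15.6
tcp_pos: [607.2, 117.1, 29.0]
tool_rot: [3.141, 0.036, 0.002]
force: [0.3, 0.4, -1.3]
width: 46.2
finger_force: 29.8
```

Emit:
arm_command:
  steps:
    - {"travel":[0,0,-0.0003],"angular":[0,0,0],"grip":-0.3}
    - {"travel":[0,0,-0.0006],"angular":[0,0,0],"grip":-0.3}
    - {"travel":[0,0,-0.0009],"angular":[0,0,0],"grip":-0.3}
    - {"travel":[0,0,-0.001],"angular":[0,0,0],"grip":-0.3}
    - {"travel":[0,0,-0.001],"angular":[0,0,0],"grip":-0.3}
    - {"travel":[0,0,-0.001],"angular":[0,0,0],"grip":-0.3}
    - {"travel":[0,0,-0.001],"angular":[0,0,0],"grip":-0.3}
    - {"travel":[0,0,-0.001],"angular":[0,0,0],"grip":-0.3}
    - {"travel":[0,0,-0.001],"angular":[0,0,0],"grip":-0.3}
    - {"travel":[0,0,-0.001],"angular":[0,0,0],"grip":-0.3}

```text
t: 16.43
tcp_pos: [607.2, 117.1, 28.0]
tool_rot: [-3.141, -0.036, -0.002]
force: [-0.8, -0.4, 5.3]
width: 46.1
finger_force: 30.0
```

Emit:
arm_command:
  steps:
    - {"travel":[0,0,0],"angular":[0,0,0],"grip":0.1}
    - {"travel":[0,0,0],"angular":[0,0,0],"grip":0.2}
    - {"travel":[0,0,0],"angular":[0,0,0],"grip":0.3}
    - {"travel":[0,0,0],"angular":[0,0,0],"grip":0.45}
    - {"travel":[0,0,0],"angular":[0,0,0],"grip":0.45}
    - {"travel":[0,0,0],"angular":[0,0,0],"grip":0.45}
    - {"travel":[0,0,0.01],"angular":[0,0,0],"grip":0.45}
    - {"travel":[0,0,0.025],"angular":[0,0,0],"grip":0.45}
    - {"travel":[0,0,0.055],"angular":[0,0,0],"grip":0.45}
    - {"travel":[0,0,0.09],"angular":[0,0,0],"grip":0.45}

```text
t: 17.27
tcp_pos: [605.1, 117.0, 117.1]
tool_rot: [-3.141, -0.035, 0.008]
force: [0.9, 0.0, 0.3]
width: 62.8
finger_force: 0.0
```

```bash
python3 - <<'E'
from h import *
np.set_printoptions(precision=1,suppress=True)
t=load('top0');s=load('scene1')
T=lambda p:up(p,3.5,340,160);S=lambda p:up(p,2.5,340,150)
a=T([(316,240),(456,383),(360,408)])
for d in((0,0),(3,2)): print(tri(t,a,s,S([(76,157),(205,149),(188,174)])-d))
# ridge top
r=T([(347,265),(408,248),(436,358),(372,375)]);X=onz(t,r,42)
print('ridge',*fit([[35,20],[35,-20],[-35,-20],[-35,20]],X))
E
```

```text
[[ 497.2 -276.9   17.6]
 [ 411.2 -365.3   15.4]
 [ 395.5 -305.4   16.8]]
[[ 499.6 -274.2   23.1]
 [ 414.  -362.3   21. ]
 [ 398.3 -302.8   22.2]]
ridge [ 454.6 -317.7] 0.2631054487050573 [[-1.1 -1.5]
 [-0.4  0.4]
 [ 1.1  0.6]
 [ 0.4  0.4]]
```

Plug base-top triangulates to about 17–23 mm (must be 20). Its centre is (455.5, −318.5), yaw 0.27.

Emit:
arm_command:
  steps:
    - {"travel":[0,0,0.035],"angular":[0,0,0],"grip":0.5}
    - {"travel":[-0.005,-0.015,0.07],"angular":[0,0,0],"grip":0.5}
    - {"travel":[-0.015,-0.04,0.09],"angular":[0,0,2],"grip":0.5}
    - {"travel":[-0.025,-0.075,0.1],"angular":[0,0,4],"grip":0.5}
    - {"travel":[-0.038,-0.11,0.1],"angular":[0,0,6],"grip":0.5}
    - {"travel":[-0.051,-0.147,0.1],"angular":[0,0,8],"grip":0.5}
    - {"travel":[-0.064,-0.184,0.1],"angular":[0,0,10],"grip":0.5}
    - {"travel":[-0.077,-0.221,0.1],"angular":[0,0,12],"grip":0.5}
    - {"travel":[-0.09,-0.258,0.1],"angular":[0,0,14.2],"grip":0.5}
    - {"travel":[-0.103,-0.295,0.1],"angular":[0,0,14.2],"grip":0.5}

```text
t: 18.1
tcp_pos: [502.8, -179.4, 218.4]
tool_rot: [3.112, 0.426, 0.001]
force: [0.3, -0.3, -0.4]
width: 65.2
finger_force: 0.0
```

Emit:
arm_command:
  steps:
    - {"travel":[-0.012,-0.035,0],"angular":[0,0,0],"grip":0.5}
    - {"travel":[-0.024,-0.07,0],"angular":[0,0,0],"grip":0.5}
    - {"travel":[-0.036,-0.105,0],"angular":[0,0,0],"grip":0.5}
    - {"travel":[-0.044,-0.13,-0.02],"angular":[0,0,0],"grip":0.5}
    - {"travel":[-0.0483,-0.1405,-0.05],"angular":[0,0,0],"grip":0.5}
    - {"travel":[-0.0483,-0.1405,-0.08],"angular":[0,0,0],"grip":0.5}
    - {"travel":[-0.0483,-0.1405,-0.11],"angular":[0,0,0],"grip":0.5}
    - {"travel":[-0.0483,-0.1405,-0.13],"angular":[0,0,0],"grip":0.5}
    - {"travel":[-0.0483,-0.1405,-0.14],"angular":[0,0,0],"grip":0.5}
    - {"travel":[-0.0483,-0.1405,-0.14],"angular":[0,0,0],"grip":0.5}

```text
t: 18.93
tcp_pos: [454.4, -317.4, 75.9]
tool_rot: [-3.109, -0.423, 0.004]
force: [0.0, -0.2, -0.2]
width: 65.3
finger_force: 0.0
```

```bash
python3 - <<'E'
from h import *
t=snap('top','t_e');s=snap('scene','s_e');o=get_obs();print(o['t'],o['tcp_pos'],o['tool_rot'])
u=lambda i:cv2.resize(i[:,:,::-1],None,fx=2.5,fy=2.5,interpolation=cv2.INTER_CUBIC)
cv2.imwrite('pics/m_e.png',np.vstack([np.hstack([u(t['image'][130:230,140:300]),u(s['image'][220:320,80:240])]),np.hstack([u(t['image'][190:310,370:530]),u(s['image'][130:250,320:480])])]))
E
```

```text
19.0333 [ 456.0098096  -318.7963593    78.35705338] [3.11190744e+00 4.23764431e-01 1.09816561e-03]
```

View pics/m_e.png

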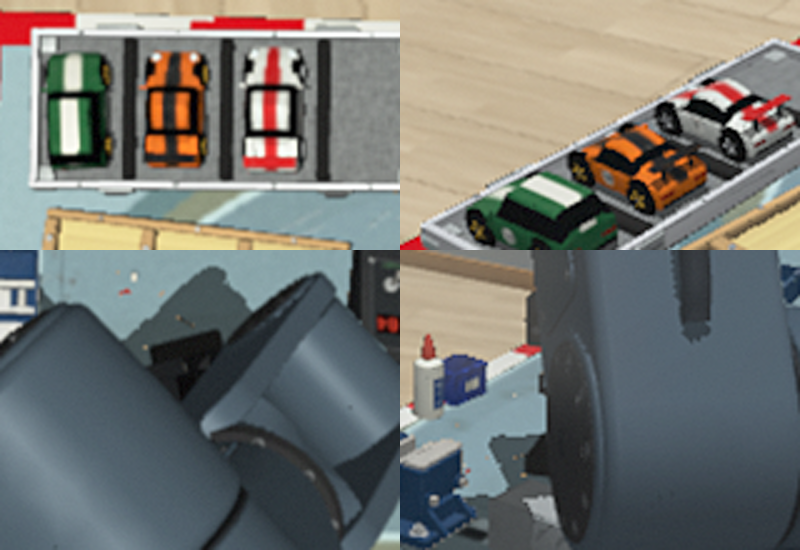

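m_e shows all three cars straight and level in bays 1–3 (top row: ~(78,110), (175,110), (272,110)). The arm hides the plug, so I'll descend slowly and watch force and width.

Emit:
arm_command:
  steps:
    - {"travel":[0,0,-0.015],"angular":[0,0,0],"grip":0.5}
    - {"travel":[0,0,-0.028],"angular":[0,0,0],"grip":0.5}
    - {"travel":[0,0,-0.038],"angular":[0,0,0],"grip":0.5}
    - {"travel":[0,0,-0.046],"angular":[0,0,0],"grip":0.5}
    - {"travel":[0,0,-0.05],"angular":[0,0,0],"grip":0.5}
    - {"travel":[0,0,-0.051],"angular":[0,0,0],"grip":0.5}
    - {"travel":[0,0,-0.051],"angular":[0,0,0],"grip":0.2}
    - {"travel":[0,0,-0.051],"angular":[0,0,0],"grip":0}
    - {"travel":[0,0,-0.051],"angular":[0,0,0],"grip":-0.3}
    - {"travel":[0,0,-0.051],"angular":[0,0,0],"grip":-0.5}

```text
t: 19.87
tcp_pos: [455.8, -318.7, 27.0]
tool_rot: [3.112, 0.423, 0.001]
force: [-0.4, 0.3, 0.2]
width: 46.0
finger_force: 0.0
```

Emit:
arm_command:
  steps:
    - {"travel":[0,0,0],"angular":[0,0,0],"grip":-0.5}
    - {"travel":[0,0,0],"angular":[0,0,0],"grip":-0.5}
    - {"travel":[0,0,0],"angular":[0,0,0],"grip":-0.5}
    - {"travel":[0,0,0.01],"angular":[0,0,0],"grip":-0.5}
    - {"travel":[0,0,0.025],"angular":[0,0,0],"grip":-0.5}
    - {"travel":[0,0,0.045],"angular":[0,0,0],"grip":-0.5}
    - {"travel":[0,0,0.07],"angular":[0,0,0],"grip":-0.5}
    - {"travel":[0,0,0.1],"angular":[0,0,0],"grip":-0.5}
    - {"travel":[0,0,0.13],"angular":[0,0,0],"grip":-0.5}
    - {"travel":[0,0,0.16],"angular":[0,0,0],"grip":-0.5}

```text
t: 20.7
tcp_pos: [455.0, -317.7, 188.3]
tool_rot: [-3.112, -0.423, 0.001]
force: [0.3, -0.5, -1.0]
width: 39.5
finger_force: 30.0
```

Emit:
arm_command:
  steps:
    - {"travel":[0.008,0.02,0.02],"angular":[0,0,0],"grip":-0.5}
    - {"travel":[0.02,0.05,0.03],"angular":[0,0,-2],"grip":-0.5}
    - {"travel":[0.035,0.083,0.03],"angular":[0,0,-4],"grip":-0.5}
    - {"travel":[0.05,0.117,0.03],"angular":[0,0,-6],"grip":-0.5}
    - {"travel":[0.065,0.151,0.03],"angular":[0,0,-8],"grip":-0.5}
    - {"travel":[0.08,0.185,0.03],"angular":[0,0,-10],"grip":-0.5}
    - {"travel":[0.095,0.219,0.03],"angular":[0,0,-12],"grip":-0.5}
    - {"travel":[0.11,0.252,0.03],"angular":[0,0,-14.2],"grip":-0.5}
    - {"travel":[0.125,0.285,0.03],"angular":[0,0,-14.2],"grip":-0.5}
    - {"travel":[0.14,0.315,0.03],"angular":[0,0,-14.2],"grip":-0.5}

```text
t: 21.53
tcp_pos: [595.2, -1.0, 217.0]
tool_rot: [-3.141, -0.036, 0.001]
force: [1.4, 0.0, -0.6]
width: 39.3
finger_force: 30.0
```

```bash
python3 - <<'E'
from h import *
np.set_printoptions(precision=1,suppress=True)
t=load('top0');T=lambda p:up(p,3.5,140,132)
print(onz(t,T([(182,60),(181,230),(318,60),(317,230),(455,60),(453,230)]),20))
print('rim outer right',onz(t,T([(591,148),(44,148)]),20))
s=load('s_e');S=lambda p:up(p,2.5,80,220)
t4=load('t_e')
# thresholds: rib dark profile along row
g=cv2.cvtColor(t4['image'],cv2.COLOR_RGB2GRAY)
for r in(150,165,190,196):
    row=g[r,260:312].astype(int);print(r,row.tolist())
E
```

```text
[[657.3 242.5  20. ]
 [552.1 239.8  20. ]
 [659.4 158.6  20. ]
 [554.2 156.2  20. ]
 [661.5  74.   20. ]
 [556.2  72.4  20. ]]
rim outer right [[609.  -11.3  20. ]
 [600.7 325.8  20. ]]
150 [97, 146, 145, 142, 140, 138, 117, 40, 36, 40, 36, 39, 97, 142, 139, 135, 133, 131, 132, 129, 126, 128, 135, 136, 135, 137, 134, 132, 132, 134, 137, 135, 130, 127, 129, 130, 136, 142, 132, 151, 211, 233, 232, 232, 222, 212, 233, 232, 178, 114, 84, 82]
165 [147, 113, 108, 109, 122, 143, 123, 44, 35, 39, 36, 37, 93, 135, 134, 139, 139, 136, 135, 134, 135, 143, 138, 132, 136, 139, 138, 136, 135, 134, 133, 138, 134, 136, 141, 139, 131, 133, 134, 136, 137, 136, 137, 136, 127, 182, 241, 234, 162, 97, 134, 134]
190 [84, 127, 103, 137, 141, 133, 90, 37, 37, 37, 34, 71, 122, 134, 140, 144, 142, 136, 133, 132, 133, 135, 135, 138, 142, 136, 134, 133, 133, 131, 130, 134, 131, 131, 130, 126, 128, 138, 143, 139, 139, 137, 131, 131, 137, 188, 244, 225, 143, 148, 151, 153]
196 [60, 107, 145, 148, 139, 128, 95, 39, 36, 37, 34, 72, 123, 141, 138, 134, 132, 134, 132, 126, 131, 133, 135, 137, 139, 137, 131, 131, 134, 135, 135, 133, 128, 130, 128, 133, 139, 143, 140, 131, 125, 131, 129, 126, 127, 183, 244, 225, 136, 152, 155, 155]
```

```bash
python3 - <<'E'
from h import *
np.set_printoptions(precision=1,suppress=True)
t=load('t_e');im=t['image'].astype(int)
# stripe centroids on roof rows 170-180
for n,(x0,x1),z,f in (('green',(158,182),59,lambda p:p.min(1)>140),('orange',(196,224),53,None),('white',(236,262),53,lambda p:(p[:,0]-p[:,1])>70)):
    for r in(170,175,178):
        p=im[r,x0:x1]; print(n,r,p[:,0].tolist() if f is None else x0+np.flatnonzero(f(p)), None if f is None else onz(t,[[x0+np.flatnonzero(f(p)).mean(),r]],z)[0,:2])
p=im[175,196:224];o=(p[:,0]-p[:,2])>60;print(196+np.flatnonzero(o)); 
E
```

```text
green 170 [164 165 166 167 168 169 170] [604.  283.6]
green 175 [164 165 166 167 168 169 170] [593.5 283.3]
green 178 [164 165 166 167 168 169 170 171] [587.3 282. ]
orange 170 [143, 124, 63, 33, 149, 234, 236, 237, 203, 74, 34, 40, 38, 64, 144, 221, 233, 229, 201, 134, 28, 0, 16, 63, 96, 79, 100, 141] None
orange 175 [146, 124, 44, 28, 147, 236, 244, 246, 222, 77, 31, 40, 38, 72, 175, 249, 252, 250, 229, 127, 26, 0, 17, 84, 116, 77, 83, 117] None
orange 178 [137, 121, 55, 23, 124, 214, 239, 241, 218, 88, 33, 38, 36, 63, 158, 237, 247, 242, 211, 122, 25, 0, 11, 81, 116, 80, 64, 96] None
white 170 [245 246 247 248 249 250] [609.1 116.2]
white 175 [245 246 247 248 249 250] [598.6 116. ]
white 178 [245 246 247 248 249 250] [592.3 115.8]
[200 201 202 203 204 210 211 212 213 214 215 219 220]
```

Emit:
arm_command:
  steps:
    - {"travel":[0.007,0.018,0],"angular":[0,0,0],"grip":-0.5}
    - {"travel":[0.0135,0.0358,0],"angular":[0,0,0],"grip":-0.5}
    - {"travel":[0.0135,0.0358,-0.02],"angular":[0,0,0],"grip":-0.5}
    - {"travel":[0.0135,0.0358,-0.05],"angular":[0,0,0],"grip":-0.5}
    - {"travel":[0.0135,0.0358,-0.08],"angular":[0,0,0],"grip":-0.5}
    - {"travel":[0.0135,0.0358,-0.105],"angular":[0,0,0],"grip":-0.5}
    - {"travel":[0.0135,0.0358,-0.125],"angular":[0,0,0],"grip":-0.5}
    - {"travel":[0.0135,0.0358,-0.14],"angular":[0,0,0],"grip":-0.5}
    - {"travel":[0.0135,0.0358,-0.15],"angular":[0,0,0],"grip":-0.5}
    - {"travel":[0.0135,0.0358,-0.155],"angular":[0,0,0],"grip":-0.5}

```text
t: 22.37
tcp_pos: [607.9, 32.6, 60.3]
tool_rot: [-3.141, -0.036, 0.004]
force: [0.3, 0.4, -0.8]
width: 39.8
finger_force: 30.0
```

Emit:
arm_command:
  steps:
    - {"travel":[0,0,0],"angular":[0,0,0],"grip":-0.5}
    - {"travel":[0,0,-0.004],"angular":[0,0,0],"grip":-0.5}
    - {"travel":[0,0,-0.008],"angular":[0,0,0],"grip":-0.5}
    - {"travel":[0,0,-0.011],"angular":[0,0,0],"grip":-0.5}
    - {"travel":[0,0,-0.014],"angular":[0,0,0],"grip":-0.5}
    - {"travel":[0,0,-0.016],"angular":[0,0,0],"grip":-0.5}
    - {"travel":[0,0,-0.018],"angular":[0,0,0],"grip":-0.5}
    - {"travel":[0,0,-0.018],"angular":[0,0,0],"grip":-0.5}
    - {"travel":[0,0,-0.018],"angular":[0,0,0],"grip":-0.5}
    - {"travel":[0,0,-0.018],"angular":[0,0,0],"grip":-0.5}

```text
t: 23.2
tcp_pos: [609.1, 32.4, 43.7]
tool_rot: [3.141, 0.036, 0.0]
force: [0.1, 0.2, -0.8]
width: 39.5
finger_force: 30.0
```

The plug's underside is already about 3 mm below the rib tops with no contact. Lower the rest.

Emit:
arm_command:
  steps:
    - {"travel":[0,0,-0.002],"angular":[0,0,0],"grip":-0.5}
    - {"travel":[0,0,-0.004],"angular":[0,0,0],"grip":-0.5}
    - {"travel":[0,0,-0.005],"angular":[0,0,0],"grip":-0.5}
    - {"travel":[0,0,-0.006],"angular":[0,0,0],"grip":-0.5}
    - {"travel":[0,0,-0.0065],"angular":[0,0,0],"grip":-0.5}
    - {"travel":[0,0,-0.007],"angular":[0,0,0],"grip":-0.5}
    - {"travel":[0,0,-0.007],"angular":[0,0,0],"grip":-0.5}
    - {"travel":[0,0,-0.007],"angular":[0,0,0],"grip":-0.5}
    - {"travel":[0,0,-0.007],"angular":[0,0,0],"grip":-0.5}
    - {"travel":[0,0,-0.007],"angular":[0,0,0],"grip":-0.5}

```text
t: 24.03
tcp_pos: [608.9, 32.4, 36.9]
tool_rot: [3.141, 0.036, -0.0]
force: [-1.8, 0.3, 5.2]
width: 39.5
finger_force: 30.0
```

Contact at 5 N, at the expected floor height. Release and withdraw.

Emit:
arm_command:
  steps:
    - {"travel":[0,0,0],"angular":[0,0,0],"grip":0}
    - {"travel":[0,0,0],"angular":[0,0,0],"grip":0.15}
    - {"travel":[0,0,0],"angular":[0,0,0],"grip":0.3}
    - {"travel":[0,0,0],"angular":[0,0,0],"grip":0.4}
    - {"travel":[0,0,0],"angular":[0,0,0],"grip":0.4}
    - {"travel":[0,0,0],"angular":[0,0,0],"grip":0.4}
    - {"travel":[0,0,0.01],"angular":[0,0,0],"grip":0.4}
    - {"travel":[0,0,0.035],"angular":[0,0,0],"grip":0.4}
    - {"travel":[0,0,0.07],"angular":[0,0,0],"grip":0.4}
    - {"travel":[0,0,0.11],"angular":[0,0,0],"grip":0.4}

```text
t: 24.87
tcp_pos: [607.5, 32.5, 146.6]
tool_rot: [-3.141, -0.035, 0.007]
force: [1.7, 0.0, 0.6]
width: 60.8
finger_force: 0.0
```

Emit:
arm_command:
  steps:
    - {"travel":[0,0,0.035],"angular":[0,0,0],"grip":0.4}
    - {"travel":[0,-0.02,0.07],"angular":[0,0,0],"grip":0.4}
    - {"travel":[-0.01,-0.05,0.08],"angular":[0,0,0],"grip":0.4}
    - {"travel":[-0.02,-0.085,0.08],"angular":[0,0,0],"grip":0.4}
    - {"travel":[-0.03,-0.12,0.08],"angular":[0,0,0],"grip":0.4}
    - {"travel":[-0.04,-0.155,0.08],"angular":[0,0,0],"grip":0.4}
    - {"travel":[-0.05,-0.19,0.08],"angular":[0,0,0],"grip":0.4}
    - {"travel":[-0.06,-0.225,0.08],"angular":[0,0,0],"grip":0.4}
    - {"travel":[-0.07,-0.26,0.08],"angular":[0,0,0],"grip":0.4}
    - {"travel":[-0.07,-0.28,0.08],"angular":[0,0,0],"grip":0.4}

```text
t: 25.7
tcp_pos: [537.1, -251.1, 227.5]
tool_rot: [3.14, 0.031, -0.001]
force: [1.2, 0.0, 0.5]
width: 61.0
finger_force: 0.0
```

```bash
python3 - <<'E'
from h import *
t=snap('top','t_f');s=snap('scene','s_f');o=get_obs();print(o['t'],o['tcp_pos'],o['width'])
u=lambda i:cv2.resize(i[:,:,::-1],(400,300),interpolation=cv2.INTER_CUBIC)
cv2.imwrite('pics/m_f.png',np.vstack([np.hstack([u(t['image'][120:255,140:320]),u(s['image'][210:360,80:280])]),np.hstack([u(t['image'][160:340,320:560]),u(s['image'][130:310,280:520])])]))
E
```

```text
25.8 [ 538.81052521 -251.6859284   227.43180625] 61.141122352204
```

View pics/m_f.png

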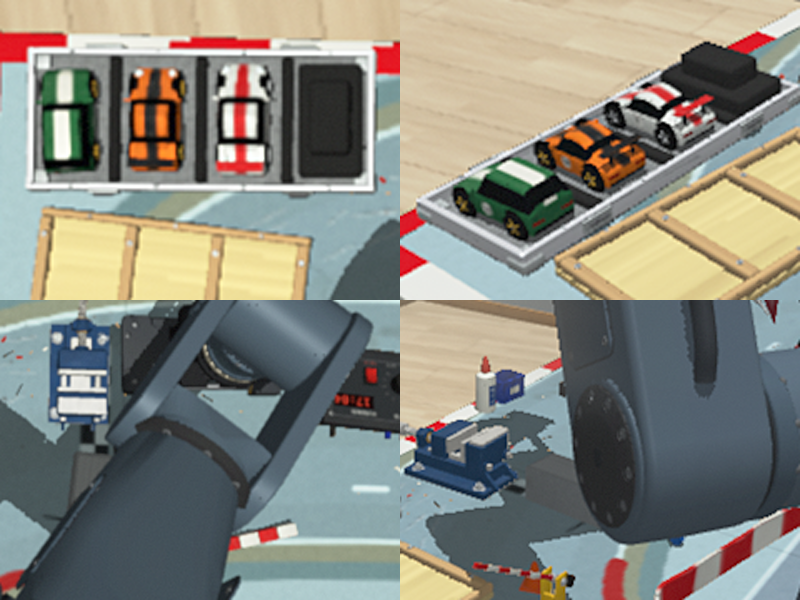

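The final view shows green, orange and white in bays 1–3 and the plug seated flat within bay 4 (top panel ~(332,115)). The arm is clear of everything, so I'm handing in.

```bash
python3 -c "
from plant import hand_in
print(hand_in())"
```

```text
the job is handed in; nothing more can be done
None
```

The job is handed in at about 26 s: green, orange and white are in bays 1–3 in lane order and the plug is seated in bay 4; the arm partly hid the container, crate and guard block in the last picture, though no move went near them.

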